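Shut the red valve under the sliding cover

ROBOT

A 7-joint arm with a two-finger parallel gripper is mounted at the origin on the work surface. World frame = base frame: x ahead of the robot, y to its left, z up, the work surface at z = 0. Lengths are in m, angles in rad, forces in N, time in s.
With the tool pointing down it reaches from about 0.4 to 0.85 m from the base axis. Payload 10.4 kg.
Tool frame: the origin (TCP) lies midway between the tips of the shut fingers; the grasp point (between the pads) lies 19 mm behind it; z points along the fingers, y is the line along which they close (so a half turn about z gives the same grasp; the last joint's range is limited). The gripper opens to 87 mm and grips with 3 to 60 N. Pads are 19 mm wide; open, the fingers measure 117 mm over their backs; the gripper's body (75 mm by 190 mm) begins 51 mm behind the grasp point.
Start: joints at [-0.023, 0.332, -0.065, 1.46, 0.022, 1.35, -0.088], TCP at [0.625, 0, 0.223] pointing down, gripper open.
Joint ranges: [-2.6, 2.6], [-0.5, 2.12], [-1.47, 1.34], [0.16, 2.42], [-1.27, 4.41], [0.06, 2.06], [-2.6, 2.6]. Speed limits (rad/s): [2.22, 2.22, 2.79, 2.79, 3.14, 3.14, 3.14].

INTERFACE

Orientations are given as a unit quaternion [x, y, z, w].
In Python, from bench import sensors, eyes, order gives the robot as it stands.
- The arm moves only by the tool arm_command, never from a script. Its argument "steps" is a list of rows, each an object with "rot": the turn, a rotation vector about the world's x, y, z in degrees, a list of three; "slide": the shift along the world's x, y, z in m, a list of three; "grip": the opening, from 0 (shut) to 1 (fully open). A call has exactly 8 rows; each row shifts and turns the commanded pose from where the row before left it; what a row does not reach is not made up. A row lasts 1/8 s, in which the tool goes at most 62.5 mm and 10.7 degrees, less where a joint would pass 70% of its speed; a pose out of reach is approached as far as the arm can. A call with a gripper value outside its range is refused whole. The fingers move at their own pace and stop on an object; "newtons" is the grip in N (left out, the last holds). Time passes only in rows, so rows that do not move let the fingers close, or fill a call up. It gives the time, the measured TCP pose, the force, the opening and the grip force at its end, in the units of the state.
- sensors.read_state(): the state, without advancing time (a new reading comes with each control period).
- eyes.camera(name): name is "scene" or "side" or "wrist"; returns a dict with "pixels" (420x560x3 uint8, red, green, blue), "intrinsics" (3x3 intrinsics, pixels), "pose" (4x4, takes a point from camera to world coordinates). Camera axes: x right, y down, z forward; pixel columns grow to the right and rows downward; lengths in m; the calibration is good to about 2 mm. The wrist camera is an equidistant fisheye: a pixel r from the principal point sees the ray r / f radians off the axis. A picture is of the moment at which its call begins. There is no depth.
- order.close_job(): hands the job in; it is judged then, once.
Trained networks look in a picture, given as the dict that the camera call returned (one of the last four; its "shot" number tells which), for a name from the list of things; names that differ only in an ending like _2 or _b are one class to them, and where a whole thing is asked for, a point or a joint stands for the part that bears it (a point fixed in the world has none). Each returns a list of dicts, best first, with "conf" (0 to 1); they miss things now and then, are a little off and sometimes report something else, mostly with a low value. They report only what shows in the picture. A call takes as long as a camera call. They do not tell look-alikes from the thing itself.
- eyes.look_for(name, picture): "bbox" ([left, top, right, bottom] in pixels, round what is visible of it).
The state is a dict: "time": time; "joint_positions": joint angles; "joint_vel": joint speeds; "joint_torque": joint torques, N m; "ee_pos": TCP position; "eef_rot": TCP orientation; "ft_force": force on the tool from outside, world axes, zero at the start; "torque": the same for the moment, N m; "width": finger opening in m; "grip_force": force on a finger pad.
Only numpy, scipy, OpenCV 4.12 (cv2) and the standard library are available. Lean on these libraries where they do the work, as an engineer would, in place of code of your own. Each camera call takes 0.05 s, during which the arm holds its last target. There are 200 camera calls.

TASK

On the lab bench stands a valve box with a sliding grey cover. With the fingertips, push the cover by its yellow ridge all the way back (away from the robot's side of the box) to reveal the two valve handles, then push the red handle round clockwise, a quarter turn, until it lies across its pipe, fully shut. Only push, do not lift the cover out of its guides; leave the cover open, the blue handle as it is, and the bottle, beaker and jar untouched.

Things in the scene. Friction and masses are not known exactly. Their poses are not given: they have to be found in the camera images.
- valve_box: Fixed white valve box with dark steel rims, 285 (its x) by 291 (y) by 72 mm high. Origin on the bench; x points from the robot's side to the far side, y left, z up. It reaches from x = -135 to +150 mm. The ledges and the closed deck (x = +10 to +150) lie 62 mm above the bench; 10 mm rims all round: guides along both y sides, stops at near and far ends.
- well (a point): Centre of the floor of the box's open well (8 mm above the bench, at x = -50, y = 0 mm in the box frame), which holds both valves. The well measures 120 mm along the box's x and 240 mm along its y; its rim is 62 mm above the bench.
- cover: Loose grey cover plate, 144 (x) by 269 (y) by 6 mm, 0.4 to 0.65 kg, on the ledges 62 mm above the bench, about 3 mm side play in the guides. Origin: centre of its underside, axes as the box's. It slides along the box's x: origin at x = -53 mm in the box frame at the near stop (starts within 15 mm of it), +70 mm at the far stop, fully back. Only friction holds it, a few newtons.
- ridge (a point): Middle of the top of the cover's upright yellow ridge, above the cover's origin: 12 mm thick (x), 100 mm long (y), from 68 to 94 mm above the bench. Push on its near face (towards the robot's side).
- red_handle (a joint): Turn of the red handle about its upright pivot, rad: 0 = open, pointing to the box's -x (the robot's side); it grows as the tip swings towards the box's +y, clockwise seen from above; 1.571 = fully shut at its stop, pointing to the box's +y. Starts at 0 to 0.35. Friction 0.12 N m; it stays where it is left.
- red_pivot (a point): Top of the red handle on its pivot axis, 56 mm above the bench, at x = -20 mm and y = -55 or +45 mm in the box frame (red and blue change places). The brass valve body below is 30 mm thick, reaches 20 mm either way along the box's x and up to 45 mm above the bench; an 18 mm copper pipe runs on along x, top 39 mm above the bench.
- red_tip (a point): Middle of the outer end of the red handle, at its top face. The handle is a straight level bar, 14 mm wide and 14 mm high (42 to 56 mm above the bench), its end 61 mm from the pivot.
- blue_handle (a joint): Turn of the blue valve handle, an equal bar on an equal valve in the other place; values as for red. Starts at 0 to 0.35 and is to be left so.
- blue_tip (a point): Middle of the outer end of the blue handle, at its top face.
- amber_bottle: Loose amber bottle, 60 mm across, 150 mm high, standing left of the box. Origin at its underside.
- beaker: Loose white open beaker, 70 mm across, 90 mm high, standing right of the box. Origin at its underside.
- specimen_jar: Loose small glass jar with a white cap, 48 mm across, 55 mm high, standing beyond the box. Origin at its underside.
Not all that is in view belongs to the job. Of the things like the beaker, leave any that is brown; of the rest the larger one is meant.

How it is judged:
By the outcome, as a careful person would: the job done as asked, in the order asked, and still so for the second after the job is handed in, with the robot touching nothing.
It also fails if it takes over 48 s, if anything falls off the work surface, if the arm or the gripper's body presses on something with over 40 N, if the wrist force passes 120 N, or if a joint passes its speed limit or range.

## Working session

There is one attempt and no reset: what is moved stays moved. The work goes in short steps, Python scripts to look and compute and a tool call to move; the robot and the scene stay as the last step left them, time stands still between calls to the robot, and variables do not carry over. Pictures are saved under pics/ and viewed, at most 10 in all, crops included, and the job is handed in when it is done.

Besides the shell and the picture viewer there is one more tool, called as name(argument=value, ...), one argument or row to a line, values as JSON. arm_command: Moves the arm, as the interface text tells. Its arguments: {"type":"object","properties":{"steps":{"type":"array","items":{"type":"object","properties":{"rot":{"type":"array","items":{"type":"number"}},"slide":{"type":"array","items":{"type":"number"}},"grip":{"type":"number"}}}},"newtons":{"type":"number"}},"required":["steps"]}

```bash
mkdir -p pics; cat > h.py <<'E'
import numpy as np, cv2
from bench import sensors, eyes, order
def ray(p,u,v):
    K=np.array(p["intrinsics"]);T=np.array(p["pose"])
    a=(u-K[0,2])/K[0,0];b=(v-K[1,2])/K[1,1]
    return T[:3,3],T[:3,:3]@np.array([a,b,1])
def onz(p,u,v,z):
    o,d=ray(p,u,v);return o+d*(z-o[2])/d[2]
def proj(p,P):
    K=np.array(p["intrinsics"]);T=np.array(p["pose"])
    c=T[:3,:3].T@(np.array(P)-T[:3,3]);c=K@c;return c[:2]/c[2]
def save(p,n): cv2.imwrite("pics/"+n,p["pixels"][:,:,::-1])
E
python3 - <<'E'
from h import *
s=sensors.read_state();print(s["time"],s["ee_pos"],s["eef_rot"],s["width"])
ims=[]
for c in("scene","side"):
    p=eyes.camera(c);ims.append(p["pixels"]);save(p,c+"0.png")
    print(c,np.round(p["pose"],3).tolist(),np.round(p["intrinsics"],1).tolist())
    for n in("valve_box","cover","ridge","amber_bottle","beaker","specimen_jar"):
        print(n,[(np.round(d["bbox"]).tolist(),round(d["conf"],2)) for d in eyes.look_for(n,p)][:3])
E
```

```text
0.0 [6.24573418e-01 1.45255216e-06 2.21724643e-01] [ 7.07095670e-01  7.07117483e-01 -5.68744159e-04 -5.05179545e-04] 0.08715443443675319
scene [[0.765, 0.514, -0.388, 1.105], [0.644, -0.601, 0.473, -0.588], [0.01, -0.612, -0.791, 1.045], [0.0, 0.0, 0.0, 1.0]] [[500.8, 0.0, 275.8], [0.0, 500.8, 209.8], [0.0, 0.0, 1.0]]
valve_box [([180.0, 158.0, 332.0, 293.0], 0.73)]
cover [([183.0, 160.0, 302.0, 238.0], 0.66)]
ridge [([182.0, 160.0, 305.0, 238.0], 0.84)]
amber_bottle [([316.0, 143.0, 340.0, 189.0], 0.64), ([184.0, 160.0, 308.0, 238.0], 0.25)]
beaker [([162.0, 270.0, 186.0, 299.0], 0.94), ([145.0, 219.0, 176.0, 262.0], 0.77), ([85.0, 239.0, 119.0, 282.0], 0.56)]
specimen_jar [([251.0, 280.0, 270.0, 309.0], 0.56)]
side [[0.991, -0.063, 0.118, 0.455], [-0.133, -0.523, 0.842, -1.046], [0.009, -0.85, -0.526, 0.731], [0.0, 0.0, 0.0, 1.0]] [[494.3, 0.0, 288.0], [0.0, 494.3, 213.0], [0.0, 0.0, 1.0]]
valve_box [([209.0, 188.0, 358.0, 295.0], 0.6)]
cover [([215.0, 198.0, 297.0, 255.0], 0.62)]
ridge [([214.0, 194.0, 302.0, 261.0], 0.6)]
amber_bottle [([279.0, 154.0, 303.0, 196.0], 0.82)]
beaker [([194.0, 308.0, 227.0, 367.0], 0.93), ([225.0, 263.0, 255.0, 315.0], 0.79), ([285.0, 291.0, 309.0, 329.0], 0.79)]
specimen_jar [([346.0, 257.0, 366.0, 286.0], 0.62)]
```

View pics/scene0.png

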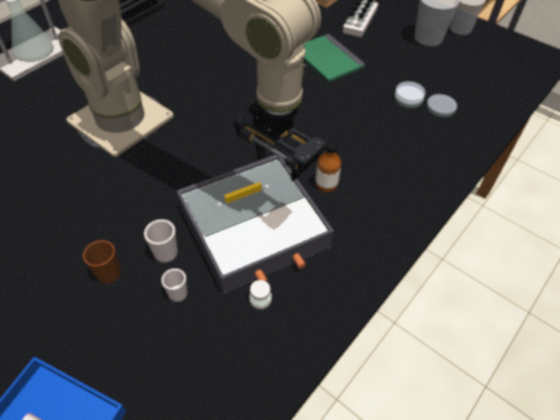

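View pics/side0.png

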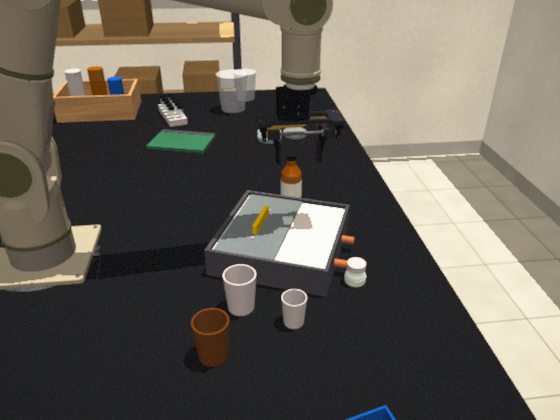

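```bash
python3 - <<'E'
from h import *
for c in("scene","side"):
    p=eyes.camera(c);im=p["pixels"]
    hsv=cv2.cvtColor(im,cv2.COLOR_RGB2HSV)
    m=cv2.inRange(hsv,(18,130,90),(32,255,255)); x0,y0,x1,y1=(170,145,345,300) if c=="scene" else (200,185,370,300)
    k=np.zeros_like(m);k[y0:y1,x0:x1]=m[y0:y1,x0:x1]
    cs,_=cv2.findContours(k,cv2.RETR_EXTERNAL,cv2.CHAIN_APPROX_NONE)
    q=max(cs,key=cv2.contourArea);print(c,cv2.contourArea(q),cv2.boundingRect(q)); b=cv2.boxPoints(cv2.minAreaRect(q));print(b.round(1).tolist())
    M=cv2.moments(q);print("cen@.085",onz(p,M["m10"]/M["m00"],M["m01"]/M["m00"],.085).round(4))
    w=cv2.inRange(hsv,(0,0,110),(180,60,255));k[:]=0;k[y0:y1,x0:x1]=w[y0:y1,x0:x1]
    cs,_=cv2.findContours(k|m*(k*0+1),cv2.RETR_EXTERNAL,cv2.CHAIN_APPROX_NONE)
    q=max(cs,key=cv2.contourArea);a=cv2.approxPolyDP(q,5,True)[:,0]
    for u in a:print(u,onz(p,*u,.062).round(3)[:2])
    cv2.imwrite("pics/c_"+c+".png",cv2.resize(im[y0:y1,x0:x1,::-1],None,fx=4,fy=4,interpolation=2)[:600])
E
python3 -c "
import cv2,numpy as np
a=cv2.imread('pics/c_scene.png');print(a.shape)"
```

```text
scene 289.5 (225, 183, 36, 20)
[[223.0, 194.6999969482422], [259.29998779296875, 181.10000610351562], [262.3999938964844, 189.5], [226.1999969482422, 203.10000610351562]]
cen@.085 [ 0.5347 -0.0256  0.085 ]
[276 159] [0.511 0.133]
[237 174] [0.468 0.025]
[257 183] [0.529 0.036]
[225 195] [ 0.494 -0.047]
[229 202] [ 0.517 -0.057]
[260 190] [0.55  0.023]
[261 182] [0.534 0.045]
[263 192] [0.56  0.023]
[285 204] [0.628 0.029]
[274 209] [ 0.617 -0.001]
[266 201] [0.585 0.006]
[260 215] [ 0.603 -0.037]
[233 209] [ 0.54  -0.067]
[200 189] [ 0.431 -0.074]
[181 194] [ 0.407 -0.117]
[222 275] [ 0.65  -0.221]
[327 231] [0.757 0.031]
side 188.0 (252, 206, 17, 29)
[[248.6999969482422, 230.5], [263.79998779296875, 204.1999969482422], [271.0, 208.3000030517578], [255.89999389648438, 234.6999969482422]]
cen@.085 [ 0.5277 -0.0358  0.085 ]
[212 248] [ 0.411 -0.106]
[324 269] [ 0.652 -0.214]
[345 209] [0.756 0.027]
[250 194] [0.515 0.135]
(600, 700, 3)
```

View pics/c_scene.png

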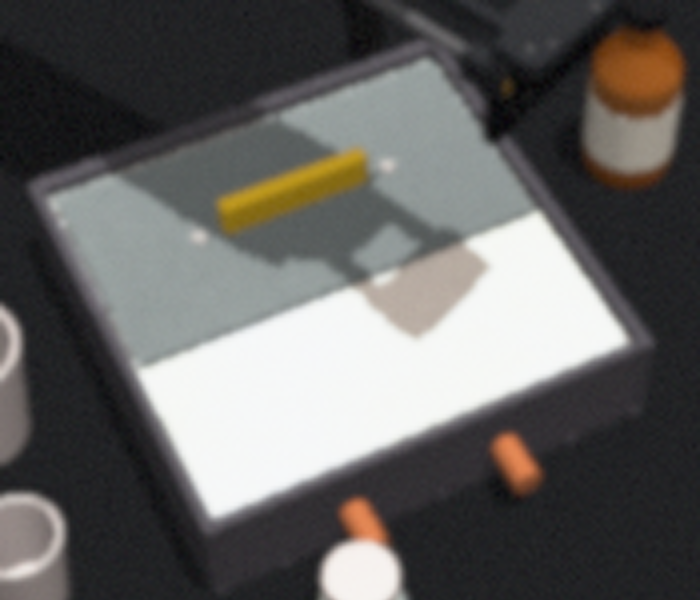

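arm_command(
  steps=[
    {"rot": [0, 0, -8], "slide": [-0.03, 0, 0], "grip": 0},
    {"rot": [0, 0, -8], "slide": [-0.05, 0, 0], "grip": 0},
    {"rot": [0, 0, -7.3], "slide": [-0.048, -0.005, 0], "grip": 0},
    {"slide": [0, 0, -0.03], "grip": 0},
    {"slide": [0, 0, -0.04], "grip": 0},
    {"slide": [0, 0, -0.023], "grip": 0},
    {"grip": 0},
    {"grip": 0},
  ],
  newtons=30,
)

```text
schema error: expected keys rot, slide, grip
```

```bash
python3 - <<'E'
from h import *
a=eyes.camera("side");b=eyes.camera("scene")
c=[cv2.resize(a["pixels"][140:300,190:390],None,fx=2,fy=2),cv2.resize(b["pixels"][100:300,160:360],None,fx=2,fy=2)]
c[0]=cv2.copyMakeBorder(c[0],0,80,0,0,0)
cv2.imwrite("pics/m1.png",np.hstack(c)[:,:,::-1])
print(sensors.read_state()["ee_pos"],sensors.read_state()["ft_force"])
for z,n in((.0,"base"),):
  print("bottle",onz(b,328,186,0),"beaker",onz(b,162,258,0))
E
```

```text
[6.25024092e-01 9.56058613e-06 2.22560827e-01] [-0.19488767  0.85879267  0.30604182]
bottle [0.64745474 0.19358666 0.        ] beaker [ 0.47613868 -0.2581396   0.        ]
```

View pics/m1.png

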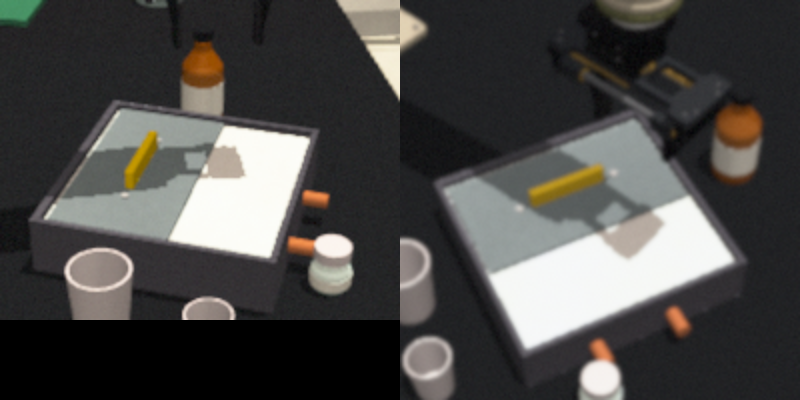

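The call was refused, so the scene is unchanged: cover closed, gripper still high. I'll resend it with all the keys.

arm_command(
  steps=[
    {"rot": [0, 0, -8], "slide": [-0.03, 0, 0], "grip": 0},
    {"rot": [0, 0, -8], "slide": [-0.05, 0, 0], "grip": 0},
    {"rot": [0, 0, -7.3], "slide": [-0.048, -0.005, 0], "grip": 0},
    {"rot": [0, 0, 0], "slide": [0, 0, -0.03], "grip": 0},
    {"rot": [0, 0, 0], "slide": [0, 0, -0.04], "grip": 0},
    {"rot": [0, 0, 0], "slide": [0, 0, -0.023], "grip": 0},
    {"rot": [0, 0, 0], "slide": [0, 0, 0], "grip": 0},
    {"rot": [0, 0, 0], "slide": [0, 0, 0], "grip": 0},
  ],
  newtons=30,
)

```text
time: 1.9
ee_pos: [0.4977, -0.0049, 0.1307]
eef_rot: [0.835, 0.55, 0.001, 0.0]
ft_force: [-0.2, 0.6, -0.1]
width: 0.0145
grip_force: 0.0
```

```bash
python3 - <<'E'
from h import *
a=eyes.camera("side");b=eyes.camera("scene")
c=[cv2.resize(a["pixels"][140:300,190:390],None,fx=2,fy=2),cv2.resize(b["pixels"][100:300,160:360],None,fx=2,fy=2)]
c[0]=cv2.copyMakeBorder(c[0],0,80,0,0,0,value=0)
cv2.imwrite("pics/m2.png",np.hstack(c)[:,:,::-1])
s=sensors.read_state();print(s["ee_pos"],s["eef_rot"],s["ft_force"],s["width"])
print(proj(a,s["ee_pos"]),proj(b,s["ee_pos"]))
E
```

```text
[ 0.49784181 -0.00492817  0.13088116] [8.35344497e-01 5.49725790e-01 9.18660844e-04 5.32475496e-04] [0.50352239 0.17769316 0.25438142] 0.007223586338017952
[245.91132073 198.04678351] [236.13741549 168.01767112]
```

View pics/m2.png

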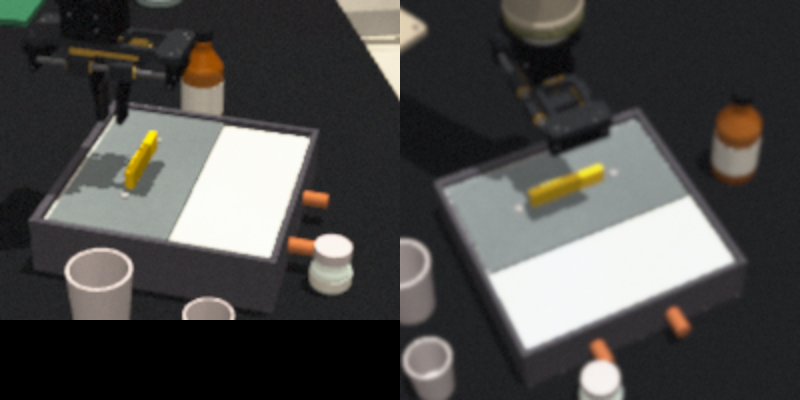

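The picture shows the shut fingertips above the cover, on the near side of the ridge (side crop about (120,115)), clear of the rims. Next I go down and start the push.

arm_command(
  steps=[
    {"rot": [0, 0, 0], "slide": [0, 0, -0.03], "grip": 0},
    {"rot": [0, 0, 0], "slide": [0, 0, -0.022], "grip": 0},
    {"rot": [0, 0, 0], "slide": [0, 0, 0], "grip": 0},
    {"rot": [0, 0, 0], "slide": [0.0092, -0.004, 0], "grip": 0},
    {"rot": [0, 0, 0], "slide": [0.0092, -0.004, 0], "grip": 0},
    {"rot": [0, 0, 0], "slide": [0.0092, -0.004, 0], "grip": 0},
    {"rot": [0, 0, 0], "slide": [0.0092, -0.004, 0], "grip": 0},
    {"rot": [0, 0, 0], "slide": [0.0092, -0.004, 0], "grip": 0},
  ],
)

```text
time: 3.0
ee_pos: [0.5431, -0.0247, 0.078]
eef_rot: [0.835, 0.55, -0.0, -0.001]
ft_force: [-6.2, 2.0, 5.5]
width: 0.0006
grip_force: 3.6
```

arm_command(
  steps=[
    {"rot": [0, 0, 0], "slide": [0.0092, -0.004, 0], "grip": 0},
    {"rot": [0, 0, 0], "slide": [0.0092, -0.004, 0], "grip": 0},
    {"rot": [0, 0, 0], "slide": [0.0092, -0.004, 0], "grip": 0},
    {"rot": [0, 0, 0], "slide": [0.0092, -0.004, 0], "grip": 0},
    {"rot": [0, 0, 0], "slide": [0.0092, -0.004, 0], "grip": 0},
    {"rot": [0, 0, 0], "slide": [0.0092, -0.004, 0], "grip": 0},
    {"rot": [0, 0, 0], "slide": [0, 0, 0], "grip": 0},
    {"rot": [0, 0, 0], "slide": [0, 0, 0], "grip": 0},
  ],
)

```text
time: 4.0
ee_pos: [0.5985, -0.0492, 0.0777]
eef_rot: [0.835, 0.55, 0.0, 0.0]
ft_force: [-0.0, 0.1, -0.2]
width: 0.0007
grip_force: 0.0
```

arm_command(
  steps=[
    {"rot": [0, 0, 0], "slide": [0.0073, -0.0032, 0], "grip": 0},
    {"rot": [0, 0, 0], "slide": [0.0073, -0.0032, 0], "grip": 0},
    {"rot": [0, 0, 0], "slide": [0.0037, -0.0016, 0], "grip": 0},
    {"rot": [0, 0, 0], "slide": [0.0037, -0.0016, 0], "grip": 0},
    {"rot": [0, 0, 0], "slide": [0.0028, -0.0012, 0], "grip": 0},
    {"rot": [0, 0, 0], "slide": [0.0028, -0.0012, 0], "grip": 0},
    {"rot": [0, 0, 0], "slide": [0.0018, -0.0008, 0], "grip": 0},
    {"rot": [0, 0, 0], "slide": [0.0018, -0.0008, 0], "grip": 0},
  ],
)

```text
time: 5.0
ee_pos: [0.6245, -0.0606, 0.0776]
eef_rot: [0.835, 0.55, -0.004, -0.004]
ft_force: [-37.7, 10.5, 30.7]
width: 0.0007
grip_force: 19.6
```

```bash
python3 - <<'E'
from h import *
a=eyes.camera("side");b=eyes.camera("scene")
c=[cv2.resize(a["pixels"][140:300,190:390],None,fx=2,fy=2),cv2.resize(b["pixels"][100:300,160:360],None,fx=2,fy=2)]
c[0]=cv2.copyMakeBorder(c[0],0,80,0,0,0,value=0)
cv2.imwrite("pics/m3.png",np.hstack(c)[:,:,::-1])
s=sensors.read_state();print(s["ee_pos"],s["ft_force"])
E
```

```text
[ 0.62446582 -0.0605953   0.07759066] [-32.75228011   8.4610884   26.04163308]
```

View pics/m3.png

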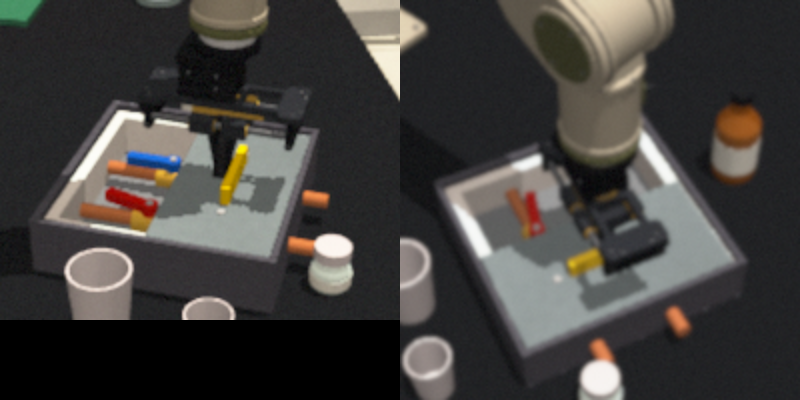

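The cover is at its far stop (contact force about 40 N). Red is the −y valve (side crop red handle about (130,203), blue about (153,160)). I'll back off, rise and measure.

arm_command(
  steps=[
    {"rot": [0, 0, 0], "slide": [-0.0092, 0.004, 0], "grip": 0},
    {"rot": [0, 0, 0], "slide": [-0.0092, 0.004, 0], "grip": 0},
    {"rot": [0, 0, 0], "slide": [0, 0, 0.04], "grip": 0},
    {"rot": [0, 0, 0], "slide": [0.02, 0.02, 0.04], "grip": 0},
    {"rot": [0, 0, 0], "slide": [0.05, 0.03, 0.03], "grip": 0},
    {"rot": [0, 0, 0], "slide": [0.03, 0.04, 0], "grip": 0},
    {"rot": [0, 0, 0], "slide": [0, 0, 0], "grip": 0},
    {"rot": [0, 0, 0], "slide": [0, 0, 0], "grip": 0},
  ],
)

```text
time: 6.1
ee_pos: [0.7086, 0.0334, 0.1857]
eef_rot: [0.835, 0.55, -0.0, 0.0]
ft_force: [-0.6, -0.0, 0.2]
width: 0.0004
grip_force: 0.0
```

```bash
cat > m.py <<'E'
from h import *
import sys
def main(tag):
    e=np.array([.9184,-.3955]);f=np.array([.3955,.9184]);O=np.array([.5756,-.0388])
    tb=lambda P:(round(float((P[:2]-O)@e)*1e3,1),round(float((P[:2]-O)@f)*1e3,1))
    c=[]
    for n in("side","scene"):
        p=eyes.camera(n);im=p["pixels"];hsv=cv2.cvtColor(im,cv2.COLOR_RGB2HSV)
        x0,y0,x1,y1=(170,145,345,300) if n=="scene" else (200,185,370,300)
        red=cv2.inRange(hsv,(172,150,60),(180,255,255))|cv2.inRange(hsv,(0,200,60),(3,255,255))
        for nm,m,z in(("red",red,.053),("blue",cv2.inRange(hsv,(105,150,60),(125,255,255)),.053),("yel",cv2.inRange(hsv,(18,130,90),(32,255,255)),.085)):
            k=np.zeros_like(m);k[y0:y1,x0:x1]=m[y0:y1,x0:x1]
            cs,_=cv2.findContours(k,cv2.RETR_EXTERNAL,cv2.CHAIN_APPROX_NONE)
            if not cs: print(n,nm,"none");continue
            q=max(cs,key=cv2.contourArea);b=cv2.boxPoints(cv2.minAreaRect(q))
            b=b if np.linalg.norm(b[0]-b[1])<np.linalg.norm(b[1]-b[2]) else np.roll(b,1,0)
            ends=[(b[0]+b[1])/2,(b[2]+b[3])/2]
            E=[tb(onz(p,*u,z)) for u in ends];print(n,nm,cv2.contourArea(q),E)
        c.append(cv2.resize(im[145:295,200:350] if n=="side" else im[145:295,170:320],None,fx=2.66,fy=2.66,interpolation=2))
        for nm,P in(("redpiv",(-20,-55,.056)),("cov",(70,0,.094))):
            w=O+(P[0]*e+P[1]*f)/1e3;print(" model",nm,proj(p,[*w,P[2]]).round(1))
    cv2.imwrite("pics/"+tag+".png",np.hstack(c)[:,:,::-1])
    s=sensors.read_state();print(s["time"],s["ee_pos"],tb(s["ee_pos"]),s["ft_force"])
if __name__=="__main__": main(sys.argv[1])
E
python3 m.py m4
```

```text
side red 125.5 [(-78.2, -50.2), (-10.8, -65.9)]
side blue 114.5 [(-78.0, 32.3), (-11.3, 35.0)]
side yel 178.5 [(71.2, -75.1), (69.0, 57.3)]
 model redpiv [264.8 240.3]
 model cov [307.5 220.7]
scene red 43.0 [(-73.9, -42.2), (-32.1, -52.9)]
scene blue 41.0 [(-76.8, 42.9), (-27.4, 43.1)]
scene yel 303.0 [(73.3, -52.0), (72.1, 50.2)]
 model redpiv [227.9 213.1]
 model cov [263.4 222.4]
6.2 [0.70846585 0.03236709 0.18622379] (93.9, 117.9) [-0.49354241 -0.01317957 -0.77179274]
```

View pics/m4.png

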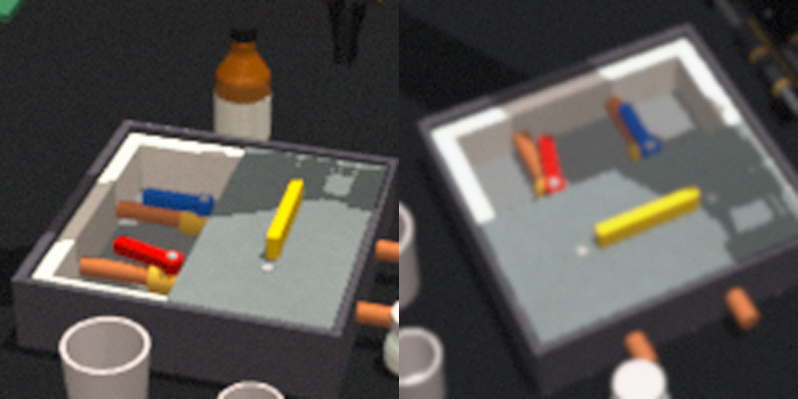

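Measured: cover at its stop (ridge x ≈ +72), red handle about 0.2 rad with its tip near box (−76, −43) mm, and blue near 0. I'll go above the free strip on the −y side of the red handle.

arm_command(
  steps=[
    {"rot": [0, 0, 0], "slide": [-0.0456, -0.024, 0], "grip": 0},
    {"rot": [0, 0, 0], "slide": [-0.0456, -0.024, 0], "grip": 0},
    {"rot": [0, 0, 0], "slide": [-0.0456, -0.024, 0], "grip": 0},
    {"rot": [0, 0, 0], "slide": [-0.0456, -0.024, 0], "grip": 0},
    {"rot": [0, 0, 0], "slide": [-0.0456, -0.024, 0], "grip": 0},
    {"rot": [0, 0, 0], "slide": [0, 0, -0.05], "grip": 0},
    {"rot": [0, 0, 0], "slide": [0, 0, -0.046], "grip": 0},
    {"rot": [0, 0, 0], "slide": [0, 0, 0], "grip": 0},
  ],
)

```text
time: 7.2
ee_pos: [0.4779, -0.0867, 0.0881]
eef_rot: [0.836, 0.549, -0.002, -0.001]
ft_force: [-0.6, -0.1, 1.1]
width: 0.0008
grip_force: 0.0
```

```bash
python3 m.py m5
```

```text
side red 117.5 [(-80.6, -50.2), (-10.7, -66.6)]
side blue 107.0 [(-78.2, 32.9), (-11.3, 34.9)]
side yel 171.0 [(71.3, -75.1), (68.8, 53.9)]
 model redpiv [264.8 240.3]
 model cov [307.5 220.7]
scene red 32.0 [(-67.1, -44.8), (-32.0, -52.4)]
scene blue 52.5 [(-76.8, 43.2), (-16.3, 43.4)]
scene yel 287.5 [(73.6, -52.0), (73.3, 48.1)]
 model redpiv [227.9 213.1]
 model cov [263.4 222.4]
7.3 [ 0.48106932 -0.08656022  0.09159687] (-67.9, -81.2) [ 0.34846131 -0.21712908  0.65917279]
```

View pics/m5.png

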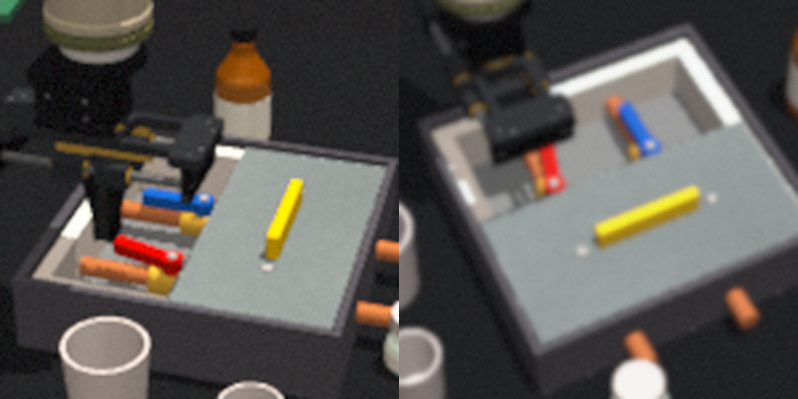

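Fingertips sit over the strip at box (−68, −81), with the red bar to their +y side (side crop tip (118,243)). I'll descend.

arm_command(
  steps=[
    {"rot": [0, 0, 0], "slide": [0, 0, -0.01], "grip": 0},
    {"rot": [0, 0, 0], "slide": [0, 0, -0.01], "grip": 0},
    {"rot": [0, 0, 0], "slide": [0, 0, -0.01], "grip": 0},
    {"rot": [0, 0, 0], "slide": [0, 0, -0.01], "grip": 0},
    {"rot": [0, 0, 0], "slide": [0, 0, -0.004], "grip": 0},
    {"rot": [0, 0, 0], "slide": [0, 0, 0], "grip": 0},
    {"rot": [0, 0, 0], "slide": [0.004, 0.0092, 0], "grip": 0},
    {"rot": [0, 0, 0], "slide": [0, 0, 0], "grip": 0},
  ],
)

```text
time: 8.3
ee_pos: [0.4854, -0.0757, 0.0465]
eef_rot: [0.835, 0.55, 0.0, 0.0]
ft_force: [1.1, 0.4, -0.1]
width: 0.0003
grip_force: 0.0
```

arm_command(
  steps=[
    {"rot": [0, 0, 0], "slide": [0.005, 0.005, 0], "grip": 0},
    {"rot": [0, 0, 0], "slide": [0.003, 0.0098, 0], "grip": 0},
    {"rot": [0, 0, 0], "slide": [0.0036, 0.0056, 0], "grip": 0},
    {"rot": [0, 0, 0], "slide": [0.0036, 0.0056, 0], "grip": 0},
    {"rot": [0, 0, 0], "slide": [0.0057, 0.0044, 0], "grip": 0},
    {"rot": [0, 0, 0], "slide": [0.0057, 0.0044, 0], "grip": 0},
    {"rot": [0, 0, 0], "slide": [0.0061, 0.0022, 0], "grip": 0},
    {"rot": [0, 0, 0], "slide": [0.0061, 0.0022, 0], "grip": 0},
  ],
)

```text
time: 9.3
ee_pos: [0.5238, -0.0372, 0.0461]
eef_rot: [0.835, 0.55, -0.0, -0.0]
ft_force: [-3.4, -1.6, -0.2]
width: 0.0002
grip_force: 1.3
```

arm_command(
  steps=[
    {"rot": [0, 0, 0], "slide": [0.0058, 0.0003, 0], "grip": 0},
    {"rot": [0, 0, 0], "slide": [0.0058, 0.0003, 0], "grip": 0},
    {"rot": [0, 0, 0], "slide": [0.002, -0.0006, 0], "grip": 0},
    {"rot": [0, 0, 0], "slide": [0.0015, -0.0006, 0], "grip": 0},
    {"rot": [0, 0, 0], "slide": [0, 0, 0], "grip": 0},
    {"rot": [0, 0, 0], "slide": [0, 0, 0], "grip": 0},
    {"rot": [0, 0, 0], "slide": [0, 0, 0], "grip": 0},
    {"rot": [0, 0, 0], "slide": [0, 0, 0], "grip": 0},
  ],
)

```text
time: 10.3
ee_pos: [0.5361, -0.0369, 0.0459]
eef_rot: [0.835, 0.55, -0.002, -0.002]
ft_force: [-16.8, 2.7, 10.2]
width: 0.0004
grip_force: 8.0
```

```bash
python3 m.py m6
```

```text
side red 82.5 [(-18.8, -77.4), (-21.2, -0.4)]
side blue 40.0 [(-37.4, 34.1), (-11.3, 34.9)]
side yel 170.0 [(71.3, -75.1), (68.8, 53.9)]
 model redpiv [264.8 240.3]
 model cov [307.5 220.7]
scene red 7.5 [(-17.8, -44.9), (-20.2, -25.4)]
scene blue none
scene yel 289.5 [(73.6, -52.0), (73.3, 48.1)]
 model redpiv [227.9 213.1]
 model cov [263.4 222.4]
10.4 [ 0.53606697 -0.03695627  0.04582341] (-37.0, -13.9) [-16.29208363   2.98335446  10.46047903]
```

View pics/m6.png

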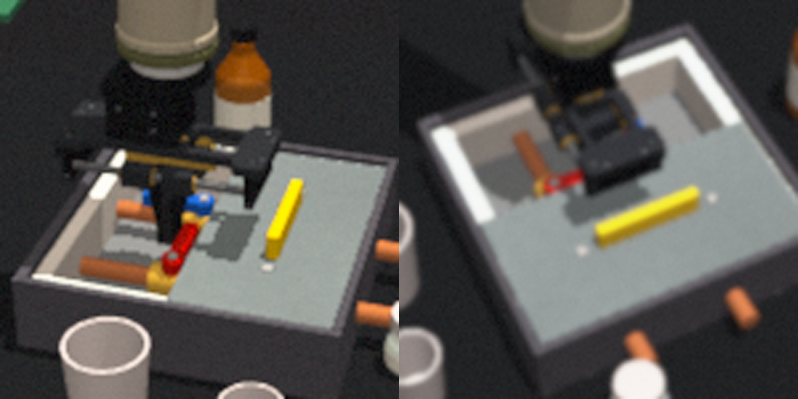

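The red bar lies across its pipe with 17 N against the stop. I'll back off, rise clear and check.

arm_command(
  steps=[
    {"rot": [0, 0, 0], "slide": [-0.0055, 0.0024, 0], "grip": 0},
    {"rot": [0, 0, 0], "slide": [-0.0092, 0.004, 0], "grip": 0},
    {"rot": [0, 0, 0], "slide": [0, 0, 0.03], "grip": 0},
    {"rot": [0, 0, 0], "slide": [0, 0, 0.05], "grip": 0},
    {"rot": [0, 0, 0], "slide": [0, 0, 0.06], "grip": 0},
    {"rot": [0, 0, 0], "slide": [-0.03, 0, 0.03], "grip": 0},
    {"rot": [0, 0, 0], "slide": [-0.03, 0, 0], "grip": 0},
    {"rot": [0, 0, 0], "slide": [0, 0, 0], "grip": 0},
  ],
)

```text
time: 11.4
ee_pos: [0.463, -0.0317, 0.217]
eef_rot: [0.835, 0.55, 0.001, 0.001]
ft_force: [1.1, -0.4, -0.5]
width: 0.0003
grip_force: 0.0
```

```bash
python3 m.py m7
```

```text
side red 76.5 [(-21.1, -75.5), (-14.8, -3.7)]
side blue 117.5 [(-78.2, 32.9), (-11.3, 34.9)]
side yel 170.0 [(71.0, -74.9), (69.3, 53.7)]
 model redpiv [264.8 240.3]
 model cov [307.5 220.7]
scene red 19.0 [(-18.4, -44.9), (-19.3, -0.1)]
scene blue 52.5 [(-76.8, 43.2), (-16.3, 43.4)]
scene yel 286.5 [(74.0, -52.1), (72.8, 48.2)]
 model redpiv [227.9 213.1]
 model cov [263.4 222.4]
11.5 [ 0.46419611 -0.0315966   0.21647651] (-105.2, -37.4) [ 0.24563392  0.58513855 -1.04865995]
```

View pics/m7.png

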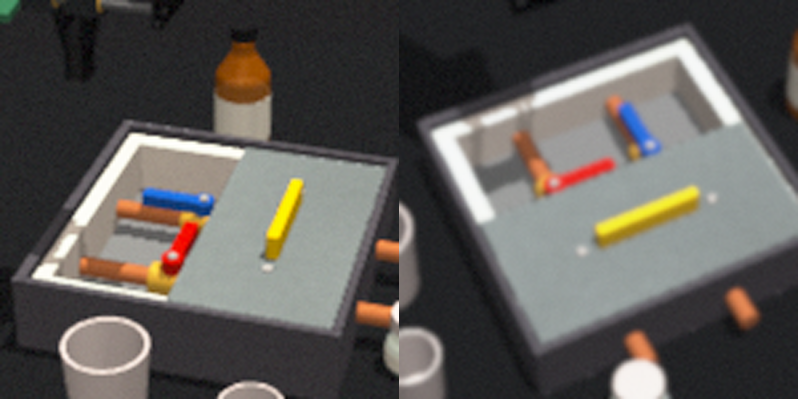

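The red handle lies across its pipe, parallel to the ridge (scene crop (553,184) to (612,162)). The cover is fully back, blue is unchanged and the arm is clear.

```bash
python3 -c "
from bench import order
print(order.close_job())"
```

```text
the job is handed in; nothing more can be done
None
```

I pushed the cover fully back and turned the red handle clockwise to its stop, fully shut; blue and the glassware were left untouched, and the job was handed in at about 11.5 s.

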